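Dock the bench rail behind the post

ROBOT

A 7-joint arm with a two-finger parallel gripper is mounted at the origin on a cart in front of the work surface, level with it; the furniture and walls round the work are solid. World frame = base frame: x ahead of the robot, y to its left, z up, the work surface at z = 0. Lengths are in m, angles in degrees, forces in N, time in s.
With the tool pointing down it reaches from about 0.425 to 0.875 m from the base axis. Payload 4.7 kg.
Tool frame: the origin (TCP) lies on the front face of the gripper's body, between the roots of the fingers; the fingertips stand 70 mm ahead of it and the grasp point (between the pads) lies 51 mm ahead of it; z points along the fingers, y is the direction in which the jaws open and shut (so a half turn about z gives the same grasp; the last joint's range is limited). The gripper opens to 87 mm and grips with 3 to 60 N. Pads are 19 mm wide; open, the fingers measure 117 mm over their backs; the gripper's body (75 mm by 190 mm) begins 51 mm behind the grasp point.
Start: joints at [67.042, 18.392, -4.016, 83.108, 1.295, 78.541, -3.26], TCP at [0.262, -0.595, 0.292] pointing down, gripper open.
Joint ranges: [-163.93, 163.93], [-17.29, 119.83], [-79.2, 71.16], [3.27, 140.29], [-89.18, 269.18], [5.43, 117.66], [-154.24, 154.24]. Speed limits (degrees/s): [147.25, 147.25, 180, 180, 180, 180, 180].

INTERFACE

Orientations are given as [roll, pitch, yaw] about the fixed x, y, z axes, in that order (R = Rz(yaw) Ry(pitch) Rx(roll)).
In Python, from cell import env gives the robot as it stands.
- The arm moves only by the tool drive_tool, never from a script. Its argument "commands" is a list of rows, each a list of 7 numbers: the shift along the tool's x, y, z in cm, then the turn, a rotation vector about the tool's x, y, z in degrees, then the opening, from 0 (shut) to 1 (fully open). In form: [[tx, ty, tz, rx, ry, rz, hand], ...]. A call has 1 to 20 rows; each row shifts and turns the commanded pose from where the row before left it, along the tool's axes as they then stand; what a row does not reach is not made up. A row lasts 1/12 s, in which the tool goes at most 41.7 mm and 7.16 degrees, less where a joint would pass 70% of its speed; a pose out of reach is approached as far as the arm can. A call is refused whole if a number of a shift passes 4.17 or a number of a turn 7.16, either way. A call with a gripper value outside its range is refused whole. The fingers move at their own pace and stop on an object; "force" is the grip in N (left out, the last holds). Time passes only in rows, so rows that do not move let the fingers close. It gives the time, the measured TCP pose, the force and the opening at its end, in the units of the state.
- env.get_obs(): the state, without advancing time (a new reading comes with each control period).
- env.read_camera(name): name is "scene" or "top" or "wrist"; returns a dict with "img" (420x560x3 uint8, blue, green, red), "mtx" (3x3 intrinsics, pixels), "pose" (4x4, takes a point from camera to world coordinates). Camera axes: x right, y down, z forward; pixel columns grow to the right and rows downward; lengths in m; the calibration is good to about 2 mm. A picture is of the moment at which its call begins. There is no depth.
- env.sign_off(): hands the job in, once; it reports no verdict.
The state is a dict: "time_s": time; "qpos": joint angles; "joint_velocities": joint speeds; "effort": joint torques, N m; "tool_pos": TCP position; "tool_rot": TCP orientation; "force": force on the tool from outside, world axes, zero at the start; "wrist_torque": the same for the moment, N m; "grip_width": finger opening in m.
Only numpy, scipy, OpenCV 4.12 (cv2) and the standard library are available. Lean on these libraries where they do the work, as an engineer would, in place of code of your own. Each camera call takes 0.05 s, during which the arm holds its last target.

TASK

Push the aluminium rail along the bench into the grey docking bay until it lies flat against the bay's back fence along its whole length, between the two end cheeks and behind the upright post; the post stands in the way, so push one end in behind the post at an angle first, then swing the other end home. Only push it, gently: never pinch it or lift it off the bench. Leave the vial, the beaker and the conical flask where they stand.

Things in the scene. Friction and masses are not known exactly. Their poses are not given: they have to be found in the camera images.
- rail: loose straight aluminium rail with dark slots and black end caps, a plain block 180 mm long (its x axis), 22 mm wide (its y axis) and 20 mm high, about 0.25 kg, lying flat on the bench; origin at the centre of its underside; both ends are alike
- rail_center (a point): centre of the rail, 10 mm above its underside, axes as the rail's
- rail_end_a (a point): middle of the rail's end face at its +x end, 90 mm from the centre, 10 mm above its underside, axes as the rail's
- rail_end_b (a point): middle of the rail's end face at its -x end, 90 mm from the centre, 10 mm above its underside, axes as the rail's
- bay: grey docking bay fixed to the bench, with no floor of its own (the rail slides on the bench): a back fence 32 mm high and an end cheek at each end. Origin on the bench at the middle of the fence's inner face; +x points into the fence, so the bay lies at negative x and is open towards -x; +y runs along the fence. The inner faces of the cheeks are at y = +106 and -106 mm and the cheeks reach out to x = -34 mm; fence and cheeks are 10 mm thick
- post: fixed upright plain steel post, 14 mm in diameter and 55 mm high, origin on its axis at the bench. It stands in front of the bay, its axis about 62 mm before the fence and about 62 mm to one side of the bay's middle (the side changes from start to start); the matching place on the other side has only a flush metal socket cap that is no obstacle
- vial: small screw-cap glass vial, 24 mm in diameter, 52 mm high, origin at the centre of its underside; to be left alone
- beaker: glass beaker, 56 mm in diameter, 69 mm high, origin at the centre of its underside; to be left alone
- flask: conical flask with a red-brown stopper, 64 mm in diameter, 106 mm high, origin at the centre of its underside; to be left alone

How it is judged:
By the outcome, as a careful person would: the job done as asked, in the order asked, and still so for the second after the job is handed in, with the robot touching nothing.
It also fails if it takes over 72 s, if anything falls off the work surface, if the arm or the gripper's body presses on something with over 40 N, if the wrist force passes 120 N, or if a joint passes its speed limit or range.

## Working session

There is one attempt and no reset: what is moved stays moved. The work goes in short steps, Python scripts to look and compute and a tool call to move; the robot and the scene stay as the last step left them, time stands still between calls to the robot, and variables do not carry over. Pictures are saved under pics/ and viewed, and the job is handed in when it is done.

Besides the shell and the picture viewer there is one more tool, called after "Call:" as name(argument=value, ...) on one line, values as JSON. drive_tool: Moves the arm, as the interface text tells. Its arguments: {"type":"object","properties":{"commands":{"type":"array"},"force":{"type":"number"}},"required":["commands"]}

```bash
ls; mkdir -p pics; python3 - <<'E'
from cell import env
import cv2
print(env.get_obs())
for n in ["scene","top","wrist"]:
    c=env.read_camera(n); cv2.imwrite(f"pics/{n}0.png",c["img"]); print(n,c["mtx"].round(1).tolist(),c["pose"].round(4).tolist())
E
```

```text
pics
{'time_s': 0.0, 'qpos': array([67.04063272, 18.43872279, -4.01424437, 83.17734515,  1.29397021,
       78.54220779, -3.2610587 ]), 'joint_velocities': array([ 0.12388738,  0.08650392, -0.05965448,  0.07677561, -0.0051873 ,
        0.02809222, -0.07617468]), 'effort': array([-5.03824904e-04, -4.91292679e+01, -4.04128404e-01, -3.12524593e+01,
       -6.39816304e-02,  4.37782297e-02,  1.80176758e-04]), 'tool_pos': array([ 0.26173577, -0.59448685,  0.29114364]), 'tool_rot': array([-1.79886911e+02,  5.37860769e-03,  2.37666906e+01]), 'force': array([0.50761042, 0.03174339, 0.41434099]), 'wrist_torque': array([ 0.05750954,  0.01732801, -0.03083896]), 'grip_width': 0.08716052330548735}
scene [[385.5, 0.0, 276.3], [0.0, 385.5, 208.9], [0.0, 0.0, 1.0]] [[-0.7546, -0.261, 0.602, 0.072], [-0.6562, 0.3012, -0.6919, 0.3058], [-0.0007, -0.9171, -0.3986, 0.3991], [0.0, 0.0, 0.0, 1.0]]
top [[454.3, 0.0, 282.0], [0.0, 454.3, 210.1], [0.0, 0.0, 1.0]] [[-0.0121, -0.9961, 0.0871, 0.5225], [-0.9999, 0.0124, 0.0019, -0.2565], [-0.003, -0.0871, -0.9962, 0.9063], [0.0, 0.0, 0.0, 1.0]]
wrist [[327.7, 0.0, 279.1], [0.0, 327.7, 212.2], [0.0, 0.0, 1.0]] [[0.4024, -0.8794, -0.2546, 0.3309], [-0.9155, -0.387, -0.1102, -0.5643], [-0.0017, 0.2774, -0.9608, 0.3845], [0.0, 0.0, 0.0, 1.0]]
```

View pics/top0.png

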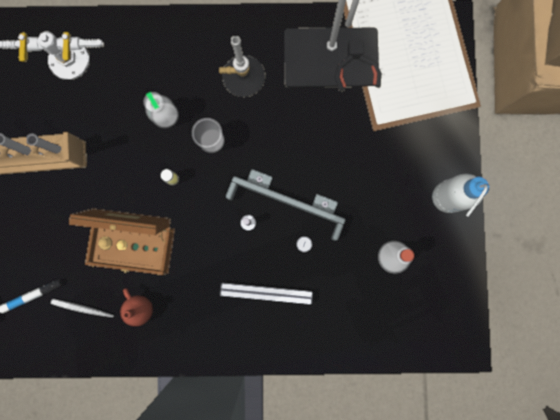

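View pics/scene0.png

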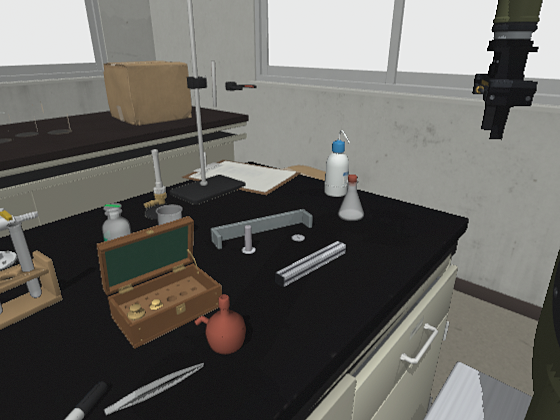

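View pics/wrist0.png

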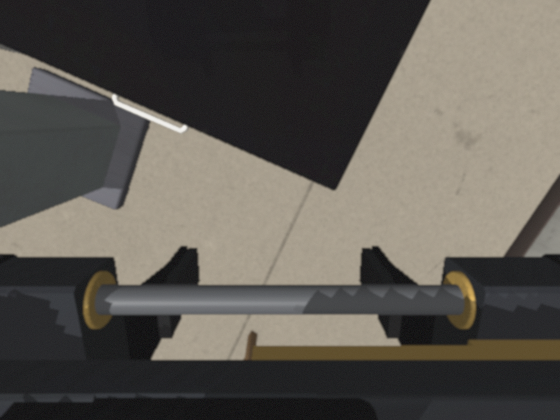

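The top view shows the rail at about (221–312, 285–303). The bay runs from (230,190) to (342,230), the post stands at (248,222) on the left (+y), and the socket cap is at (304,243). The vial is at (170,177), the beaker at (207,135) and the flask at (395,257).

```bash
cat > h.py <<'E'
from cell import env
import cv2, numpy as np
def ray(c,u,v,z):
    K=c["mtx"];T=c["pose"]
    d=T[:3,:3]@np.linalg.solve(K,[u,v,1.]);o=T[:3,3]
    return o+d*(z-o[2])/d[2]
def proj(c,P):
    T=c["pose"];p=T[:3,:3].T@(np.asarray(P,float)-T[:3,3]);q=c["mtx"]@p;return q[:2]/q[2]
E
python3 - <<'E'
from h import *
c=env.read_camera("top");im=c["img"]
cv2.imwrite("pics/topcrop.png",cv2.resize(im[165:315,205:355],None,fx=4,fy=4,interpolation=cv2.INTER_CUBIC))
g=cv2.cvtColor(im,cv2.COLOR_BGR2GRAY)
m=(g>70).astype(np.uint8)
m[:, :200]=0
m=cv2.morphologyEx(m,cv2.MORPH_CLOSE,np.ones((3,3)))
n,l,s,cc=cv2.connectedComponentsWithStats(m)
for i in range(1,n):
    if s[i,4]>20 and s[i,0]<360 and s[i,1]>150: print(i,s[i],cc[i])
cs,_=cv2.findContours(m,cv2.RETR_EXTERNAL,cv2.CHAIN_APPROX_NONE)
for k in cs:
    if cv2.contourArea(k)>500:
        r=cv2.minAreaRect(k); 
        if 200<r[0][0]<360 and r[0][1]>165:
            b=cv2.boxPoints(r);print(r,[ray(c,u,v,.02 if r[0][1]>270 else .032)[:2].round(4).tolist() for u,v in b])
E
```

```text
9 [ 226  169  119   71 1669] [288.83523068 198.18933493]
10 [240 214  16  17 211] [247.55924171 222.44075829]
11 [296 236  17  17 212] [303.8490566  243.80660377]
13 [ 220  283   93   22 1297] [265.94294526 293.31611411]
((265.7821960449219, 293.3233337402344), (92.53175354003906, 14.125560760498047), 5.355824947357178) [[0.4352, -0.1314], [0.462, -0.1339], [0.4434, -0.3116], [0.4167, -0.3086]]
((287.17822265625, 201.78219604492188), (120.59342193603516, 36.93451690673828), 20.85445785522461) [[0.6247, -0.1432], [0.6921, -0.1689], [0.6053, -0.3864], [0.539, -0.3595]]
```

View pics/topcrop.png

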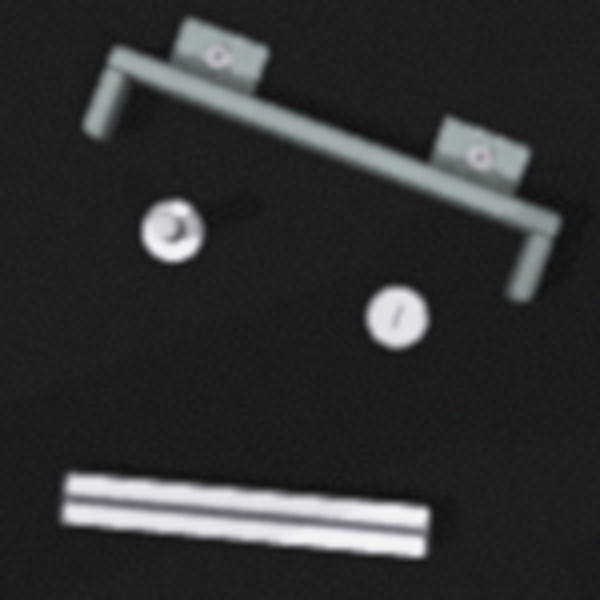

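```bash
python3 - <<'E'
from h import *
c=env.read_camera("top")
f=lambda x,y,z:ray(c,x/4+204.6,y/4+164.6,z)
P=f(172,230,.001);S=f(397,317,.001);print("disc",P,S,np.linalg.norm(P-S))
t=f(168,226,.055);print("posttop",t)
d=(P-S)[:2];d/=np.linalg.norm(d);fx=np.array([d[1],-d[0]]);print("ydir",d,"xdir",fx,np.degrees(np.arctan2(fx[1],fx[0])))
O=(P+S)[:2]/2+.062*fx;print("O",O)
for n,p,z in [("fence outL",(115,46),.032),("outR",(562,217),.032),("ckLin",(107,138),.032),("ckLout",(83,129),.032),("ckRin",(507,297),.032),("ckRout",(531,302),.032),
 ("innerL",(130,77),.032),("innerR",(527,227),.032),
 ("rail tl",(68,473),.0),("rail tr",(430,507),.0),("rail bl",(62,523),.02),("rail br",(425,557),.02)]:
    q=f(*p,z)[:2];print(n,q.round(4),"bay",(fx@(q-O)).round(4),(d@(q-O)).round(4))
# scene check
s=env.read_camera("scene")
im=s["img"].copy()
def B(x,y,z):return np.r_[O+x*fx+y*d,z]
for p in [B(0,.106,.032),B(0,-.106,.032),B(-.034,.106,.032),B(-.034,-.106,.032),B(-.062,.062,.055),B(-.062,.062,0),B(-.062,-.062,0),B(0,.106,0),B(0,-.106,0)]+[np.r_[f(68,473,0)[:2],0],np.r_[f(62,523,.02)[:2],.02],np.r_[f(425,557,.02)[:2],.02]]:
    u=proj(s,p);cv2.circle(im,tuple(int(round(a*8)) for a in u),12,(0,0,255),-1,shift=3)
cv2.imwrite("pics/s1.png",cv2.resize(im[190:300,200:360],None,fx=5,fy=5))
E
```

```text
disc [ 0.57843768 -0.18572386  0.001     ] [ 0.53377172 -0.2972838   0.001     ] 0.12016933711532976
posttop [ 0.577003   -0.18807647  0.055     ]
ydir [0.37169179 0.92835619] xdir [ 0.92835619 -0.37169179] -21.81999231993533
O [ 0.61366279 -0.26454872]
fence outL [ 0.6665 -0.1609] bay 0.0105 0.1158
outR [ 0.5805 -0.3762] bay 0.0107 -0.116
ckLin [ 0.6215 -0.1569] bay -0.0327 0.1028
ckLout [ 0.6261 -0.1453] bay -0.0328 0.1153
ckRin [ 0.5423 -0.3489] bay -0.0349 -0.1048
ckRout [ 0.5398 -0.3603] bay -0.033 -0.1164
innerL [ 0.6512 -0.1682] bay -0.001 0.1034
innerR [ 0.5759 -0.3592] bay 0.0001 -0.1019
rail tl [ 0.4589 -0.1336] bay -0.1923 0.0641
rail tr [ 0.4402 -0.3121] bay -0.1434 -0.1086
rail bl [ 0.4365 -0.1334] bay -0.2132 0.0559
rail br [ 0.4183 -0.308 ] bay -0.1652 -0.113
```

View pics/s1.png

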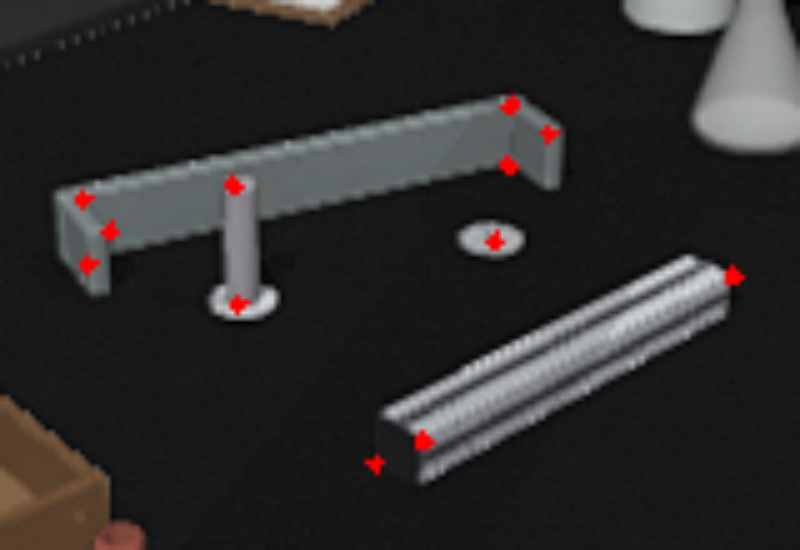

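Measured: the bay origin is at about (0.614,-0.265) with +x at -21.8°. The rail centre is at about (0.4385,-0.222), with its axis at 84°. The post is at bay (-0.062,+0.060). The size checks agree within 2–4 mm.

Plan, with open fingers pushing on the outer long face:
1. Swing the rail's left end forward.
2. Push it up beside the post.
3. Push it in lengthwise behind the post.
4. Swing the right end home.

Call:
drive_tool(commands=[[0,0,0,0,0,5.96,1],[0,0,0,0,0,5.96,1],[0,0,0,0,0,5.96,1],[0,0,0,0,0,5.96,1],[0,0,0,0,0,5.96,1],[0.8,-3.2,0,0,0,0,1],[0.8,-3.2,0,0,0,0,1],[0.8,-3.2,0,0,0,0,1],[0.8,-3.2,0,0,0,0,1],[0.8,-3.2,0,0,0,0,1],[0.8,-3.2,0,0,0,0,1],[0.8,-3.2,0,0,0,0,1],[0.8,-3.2,0,0,0,0,1],[0.8,-3.2,0,0,0,0,1],[0.8,-3.2,0,0,0,0,1],[0.8,-3.2,0,0,0,0,1],[0.8,-3.2,0,0,0,0,1],[0.8,-2.9,0,0,0,0,1],[0,0,0,0,0,0,1],[0,0,0,0,0,0,1]])

```text
time_s: 1.97
tool_pos: [0.4094, -0.1935, 0.2925]
tool_rot: [180.0, -0.0, -5.8]
force: [-1.2, -0.5, -0.1]
grip_width: 0.087
```

Call:
drive_tool(commands=[[0,0,2.5,0,0,0,1],[0,0,2.5,0,0,0,1],[0,0,2.5,0,0,0,1],[0,0,2.5,0,0,0,1],[0,0,2.5,0,0,0,1],[0,0,2.5,0,0,0,1],[0,0,2.0,0,0,0,1],[0,0,1.5,0,0,0,1],[0,0,1.0,0,0,0,1],[0,0,0.6,0,0,0,1],[0,0,0.3,0,0,0,1],[0,0,0,0,0,0,1],[0,0,0,0,0,0,1]])

```text
time_s: 3.05
tool_pos: [0.4092, -0.1956, 0.0889]
tool_rot: [180.0, -0.1, -6.1]
force: [0.3, -0.1, -0.1]
grip_width: 0.0869
```

```bash
cat > t.py <<'E'
from h import *
import sys
c=env.read_camera("top");cv2.imwrite(f"pics/{sys.argv[1]}.png",cv2.resize(c["img"][165:325,190:350],None,fx=3.7,fy=3.7,interpolation=cv2.INTER_CUBIC))
s=env.read_camera("scene");cv2.imwrite(f"pics/{sys.argv[1]}s.png",cv2.resize(s["img"][170:310,190:390],None,fx=4,fy=4,interpolation=cv2.INTER_CUBIC))
o=env.get_obs();print(o["time_s"],o["tool_pos"].round(4),o["tool_rot"].round(1),o["force"].round(1))
E
python3 t.py a1
```

```text
3.15 [ 0.4094 -0.1955  0.0891] [ 1.8e+02 -1.0e-01 -6.0e+00] [ 0.3 -0.5  0.1]
```

View pics/a1.png

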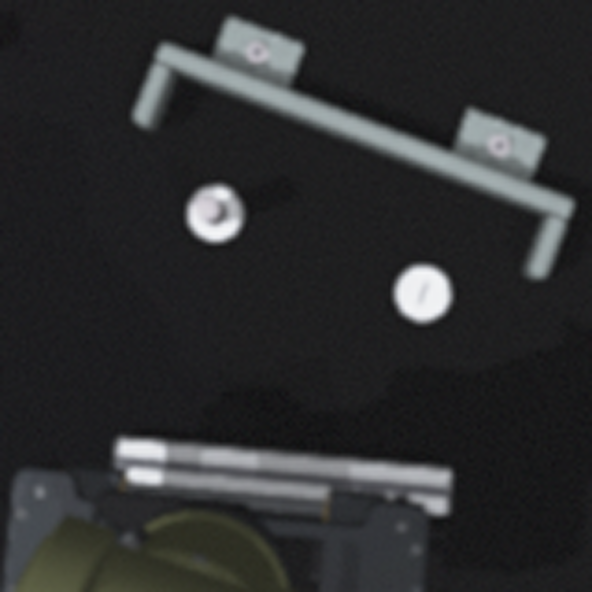

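View pics/a1s.png

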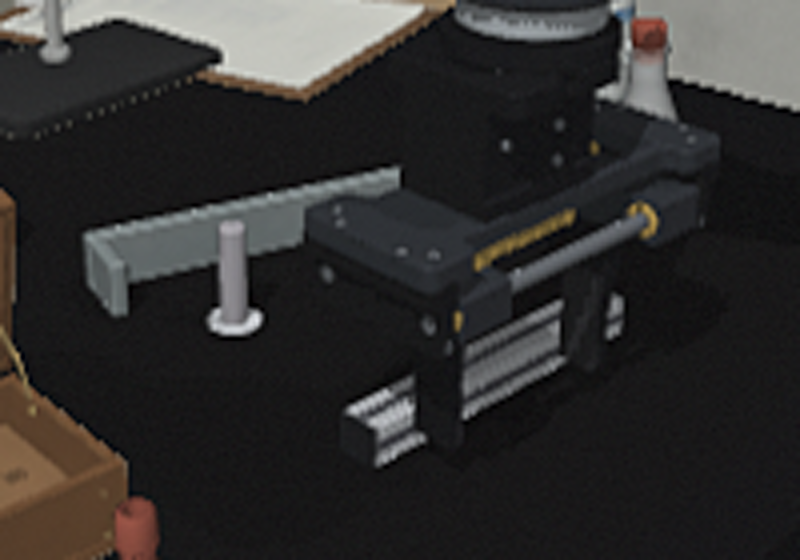

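Call:
drive_tool(commands=[[0,0,0.5,0,0,0,1],[0,0,0.5,0,0,0,1],[0,0,0.0,0,0,0,1],[0.3,0,0,0,0,0,1],[0.3,0,0,0,0,0,1],[0.3,0,0,0,0,0,1],[0.2,0,0,0,0,0,1],[0.2,0,0,0,0,0,1],[0.2,0,0,0,0,0,1],[0,0,0,0,0,0,1],[0,0,0,0,0,0,1]])

```text
time_s: 4.07
tool_pos: [0.4239, -0.1967, 0.0782]
tool_rot: [180.0, -0.0, -6.0]
force: [-1.1, -0.2, 0.4]
grip_width: 0.0869
```

Call:
drive_tool(commands=[[0.25,-0.07,0,0,0,2.05,1],[0.25,-0.07,0,0,0,2.05,1],[0.25,-0.07,0,0,0,2.05,1],[0.25,-0.07,0,0,0,2.05,1],[0.25,-0.07,0,0,0,2.05,1],[0.25,-0.07,0,0,0,2.05,1],[0.25,-0.07,0,0,0,2.05,1],[0.25,-0.07,0,0,0,2.05,1],[0.25,-0.07,0,0,0,2.05,1],[0.25,-0.07,0,0,0,2.05,1],[0,0,0,0,0,0,1]])

```text
time_s: 4.98
tool_pos: [0.45, -0.1965, 0.0783]
tool_rot: [-180.0, -0.0, -26.6]
force: [0.5, 0.6, -0.8]
grip_width: 0.087
```

```bash
python3 t.py a2
```

```text
5.0833 [ 0.4496 -0.1965  0.0783] [-180.    -0.   -26.5] [-0.6  0.4 -0.1]
```

View pics/a2.png

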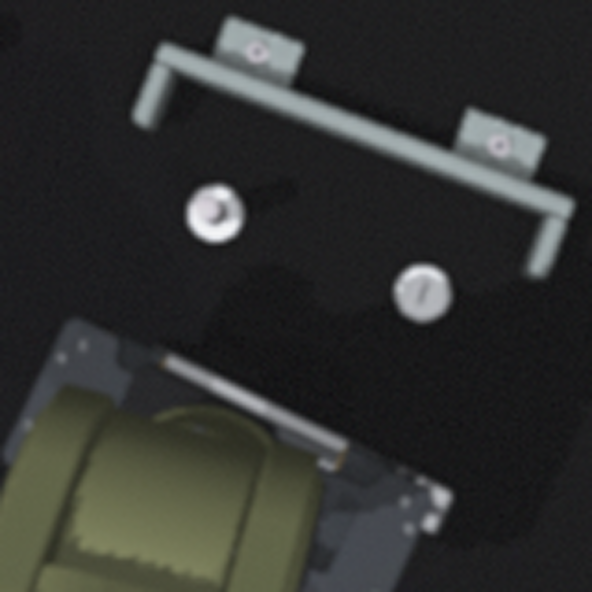

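View pics/a2s.png

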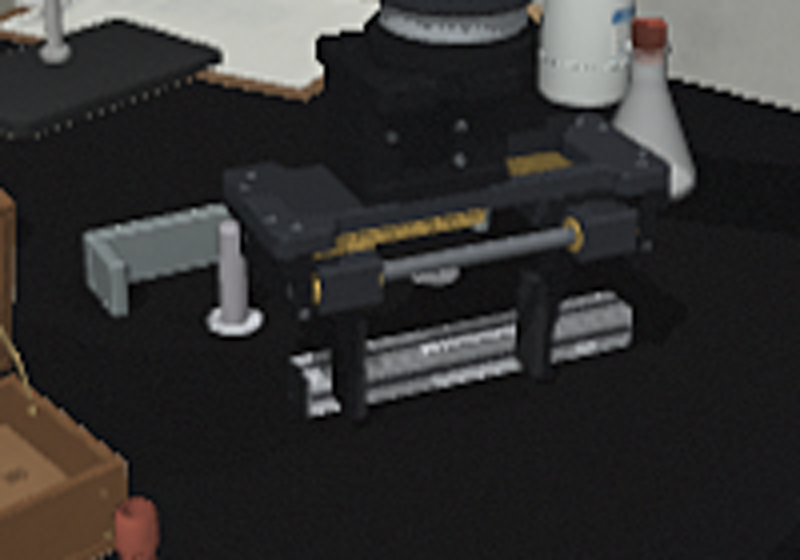

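The rail follows the fingers, and both fingers stay on its outer face. I'll finish the turn.

Call:
drive_tool(commands=[[0.25,-0.07,0,0,0,2.05,1],[0.25,-0.07,0,0,0,2.05,1],[0.25,-0.07,0,0,0,2.05,1],[0.25,-0.07,0,0,0,2.05,1],[0.25,-0.07,0,0,0,2.05,1],[0.25,-0.07,0,0,0,2.05,1],[0.25,-0.07,0,0,0,2.05,1],[0.25,-0.07,0,0,0,2.05,1],[0.25,-0.07,0,0,0,2.05,1],[0.25,-0.07,0,0,0,2.05,1],[0,0,0,0,0,0,1],[0,0,0,0,0,0,1]])

```text
time_s: 6.08
tool_pos: [0.4737, -0.2055, 0.0783]
tool_rot: [180.0, -0.0, -46.9]
force: [-0.0, -0.5, 0.2]
grip_width: 0.0868
```

```bash
python3 t.py a3
```

```text
6.1833 [ 0.4736 -0.2054  0.0783] [180.  -0. -47.] [0.5 0.1 0.5]
```

View pics/a3.png

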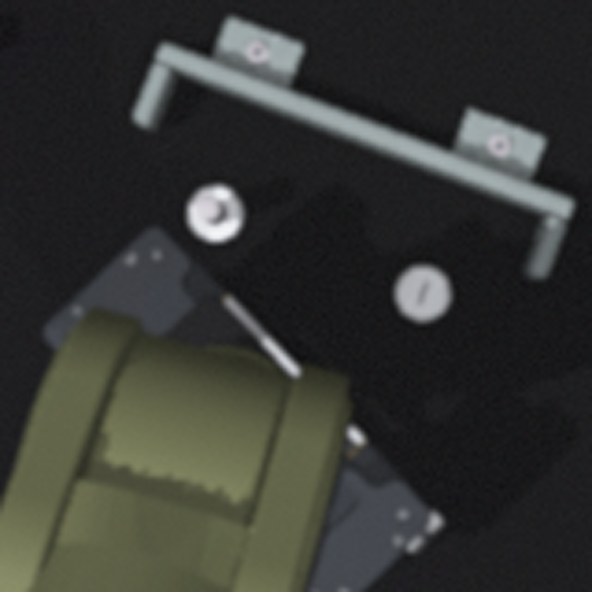

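View pics/a3s.png

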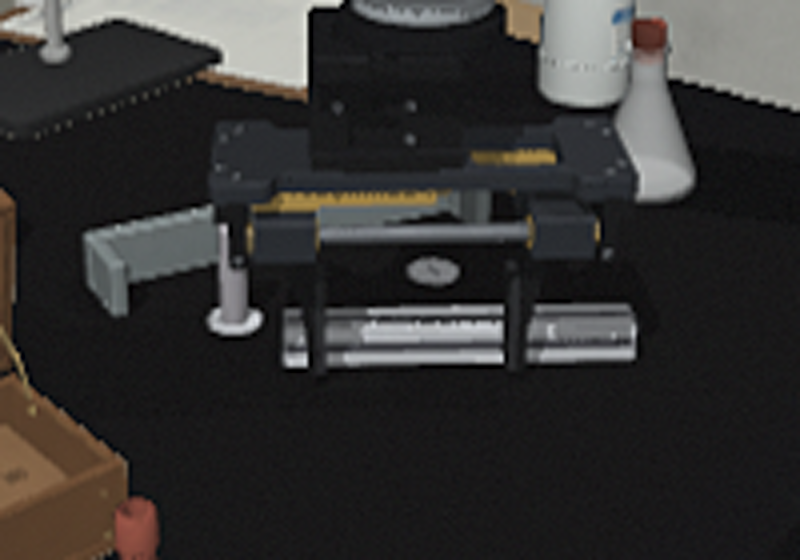

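```bash
cat >> h.py <<'E'
O=np.array([.6137,-.2645]);a=np.radians(-21.8);fx=np.array([np.cos(a),np.sin(a)]);fy=np.array([-np.sin(a),np.cos(a)])
bay=lambda q:np.array([fx@(q[:2]-O),fy@(q[:2]-O)])
E
python3 - <<'E'
from h import *
s=env.read_camera("scene");f=lambda x,y,z:ray(s,x/4+189.6,y/4+169.6,z)[:2]
c=env.read_camera("top");g=lambda x,y,z:ray(c,x/3.7+189.6,y/3.7+164.6,z)[:2]
L=f(284,312,.02);R=f(635,306,.02);print("top",L,R,np.linalg.norm(L-R),np.degrees(np.arctan2(*(L-R)[::-1])))
L0=f(284,367,.0);R0=f(635,360,.0);print("bot",L0,R0,np.linalg.norm(L0-R0),np.degrees(np.arctan2(*(L0-R0)[::-1])))
print("topcam R corner inner",g(443,520,.02),"outer",g(412,552,.02))
q=(L+R+L0+R0)/4;u=(L-R)/np.linalg.norm(L-R);n=np.array([u[1],-u[0]])
C=q+.011*n;print("C",C,bay(C)); t=env.get_obs()["tool_pos"][:2];print("tcp rel",(t-C)@u,(t-C)@n)
print("flask",[ray(s,*p,0)[:2] for p in [(665/4+190-4,196/4+170)]])
E
```

```text
top [ 0.54083017 -0.18484266] [ 0.41120992 -0.30543335] 0.17704101763897206 42.9332190459064
bot [ 0.52760254 -0.17023659] [ 0.39998844 -0.28976613] 0.1748504192624039 43.12640861210038
topcam R corner inner [ 0.41587668 -0.30504293] outer [ 0.3996998  -0.28867666]
C [ 0.47740037 -0.24562331] [-0.13356247 -0.03309056]
tcp rel 0.024643105756817447 -0.03202398376066676
flask [array([ 0.49369958, -0.46211252])]
```

The rail axis is at 43.1°, so θ is about 25°. The top-edge points turned out to be on the inner edge, so the corrected centre is at (0.470,-0.238), which puts the TCP 21 mm behind the rail's centreline, as it should be. Next I push 61 mm straight along its normal.

Call:
drive_tool(commands=[[0.2,0,0,0,0,0,1],[0.4,0,0,0,0,0,1],[0.4,0,0,0,0,0,1],[0.4,0,0,0,0,0,1],[0.4,0,0,0,0,0,1],[0.4,0,0,0,0,0,1],[0.4,0,0,0,0,0,1],[0.4,0,0,0,0,0,1],[0.4,0,0,0,0,0,1],[0.4,0,0,0,0,0,1],[0.4,0,0,0,0,0,1],[0.4,0,0,0,0,0,1],[0.4,0,0,0,0,0,1],[0.4,0,0,0,0,0,1],[0.4,0,0,0,0,0,1],[0.4,0,0,0,0,0,1],[0.2,0,0,0,0,0,1],[0,0,0,0,0,0,1]])

```text
time_s: 7.78
tool_pos: [0.5179, -0.2529, 0.0784]
tool_rot: [-180.0, -0.1, -47.1]
force: [-0.1, 0.6, -0.0]
grip_width: 0.0869
```

```bash
python3 t.py a4
```

```text
7.8833 [ 0.5177 -0.2525  0.0784] [-180.   -0.  -47.] [0.3 0.1 0.4]
```

View pics/a4s.png

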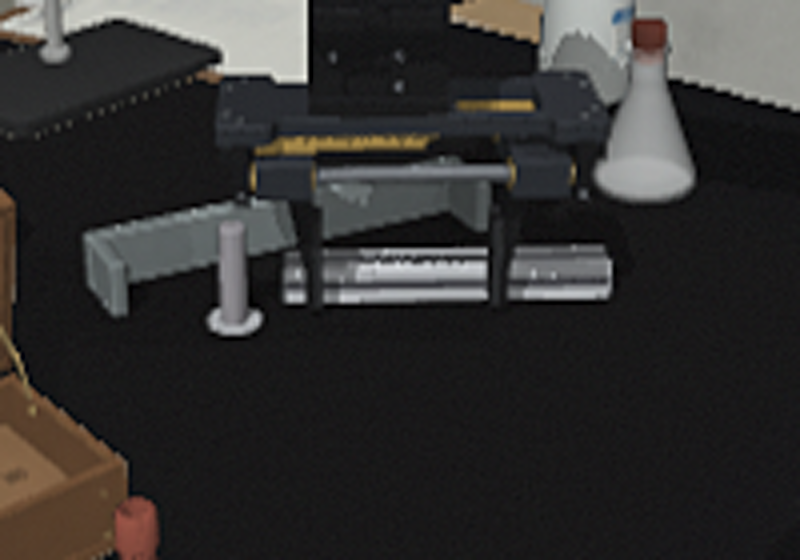

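The rail is still parallel to the fingers. The force stays near zero, and the left end is short of the post and on its fence side. Next I lift off, shut the fingers and come down behind the right end.

Call:
drive_tool(commands=[[-1,0,0,0,0,0,1],[-1,0,0,0,0,0,1],[0,0,-2,0,0,0,1],[0,0,-3,0,0,0,0.5],[0,0,-2,0,0,0,0],[0.5,2,0,0,0,0,0],[0.5,2,0,0,0,0,0],[0.5,2,0,0,0,0,0],[0.5,2,0,0,0,0,0],[0.5,2,0,0,0,0,0],[0.5,2,0,0,0,0,0],[0.6,1.5,0,0,0,0,0],[0.5,1.0,0,0,0,0,0],[0,0,0,0,0,0,0],[0,0,0,0,0,0,0],[0,0,0,0,0,0,0]])

```text
time_s: 9.22
tool_pos: [0.4264, -0.3648, 0.1482]
tool_rot: [-180.0, 0.0, -46.9]
force: [0.3, 0.1, 0.0]
grip_width: 0.0086
```

```bash
python3 t.py a5
```

```text
9.3167 [ 0.4265 -0.3649  0.1482] [-180.     0.   -46.9] [ 0.1 -1.   0.5]
```

View pics/a5.png

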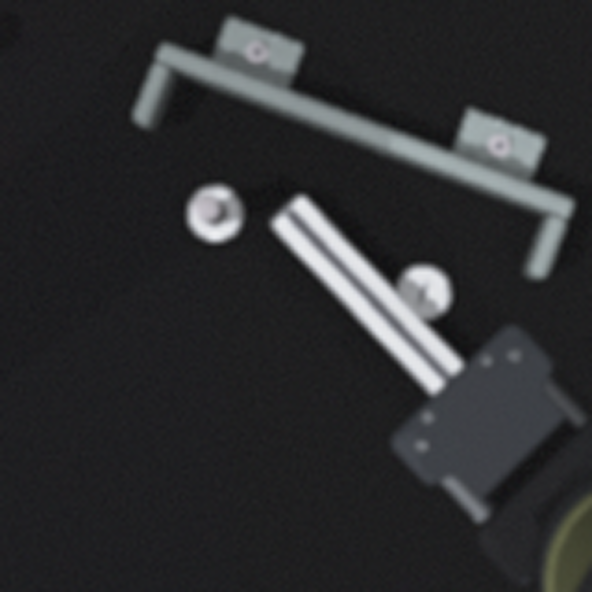

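View pics/a5s.png

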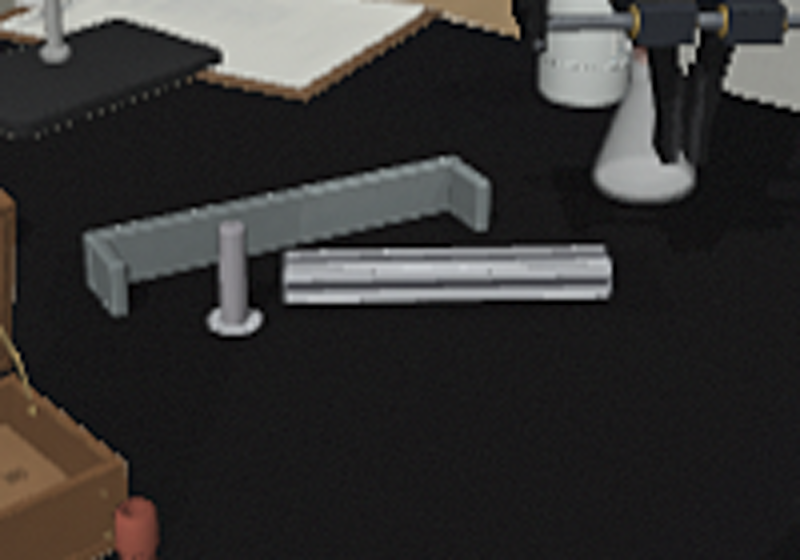

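```bash
cat > m.py <<'E'
from h import *
# top-face corners via bright mask
import sys
c=env.read_camera("top");im=c["img"];g=cv2.cvtColor(im,cv2.COLOR_BGR2GRAY)
def fromcrop(pts,z=.02):
    Q=[ray(c,x/3.7+189.6,y/3.7+164.6,z)[:2] for x,y in pts]
    LO,LI,RI,RO=Q
    u=(LO+LI-RI-RO);u/=np.linalg.norm(u);n=np.array([u[1],-u[0]]);C=sum(Q)/4
    print("len",np.linalg.norm(LO-RO),np.linalg.norm(LI-RI),"wid",np.linalg.norm(LO-LI),"ang",np.degrees(np.arctan2(u[1],u[0])))
    ub=68.2-np.degrees(np.arctan2(u[1],u[0]));print("theta",ub,"C",C,"bay",bay(C),"L",bay(C+.09*u),"R",bay(C-.09*u))
    t=env.get_obs()["tool_pos"][:2];print("tcp rel u,n",(t-C)@u,(t-C)@n)
    P=O-.062*fx+.060*fy;print("post rel u,n",(P-C)@u,(P-C)@n)
    return C,u,n
E
python3 - <<'E'
from m import *
fromcrop([(271,220),(301,196),(465,367),(436,395)])
E
```

```text
len 0.1261306717034244 0.12440468204945632 wid 0.020280209596666165 ang 42.89714073399231
theta 25.302859266007694 C [ 0.53343107 -0.26758573] bay [-0.07338262 -0.03267435] L [-0.03491635  0.04869116] R [-0.11184889 -0.11403986]
tcp rel u,n -0.1447710076006877 -0.00141967414767537
post rel u,n 0.08864825259849043 -0.029318708137574714
```

The right end is hidden, so the centre is taken from the left end: (0.5135,-0.286), as predicted. The clearance from the post to the rail's face line is about 11 mm. The left end needs about 74 mm of travel.

Call:
drive_tool(commands=[[0.14,0,2,0,0,0,0],[0,0,2,0,0,0,0],[0,0,2,0,0,0,0],[0,0,0.7,0,0,0,0],[0,0,0.3,0,0,0,0],[0,0,0,0,0,0,0],[0,-0.4,0,0,0,0,0],[0,-0.4,0,0,0,0,0],[0,-0.4,0,0,0,0,0],[0,-0.4,0,0,0,0,0],[0,-0.4,0,0,0,0,0],[0,-0.4,0,0,0,0,0],[0,-0.4,0,0,0,0,0],[0,-0.4,0,0,0,0,0],[0,-0.4,0,0,0,0,0],[0,-0.4,0,0,0,0,0],[0,-0.4,0,0,0,0,0],[0,0,0,0,0,0,0]])

```text
time_s: 10.87
tool_pos: [0.4597, -0.3364, 0.0782]
tool_rot: [-180.0, -0.0, -47.0]
force: [0.7, -0.2, -1.4]
grip_width: 0.0007
```

```bash
python3 t.py a6
```

```text
10.9667 [ 0.4592 -0.3368  0.0781] [-180.    0.  -47.] [ 0.  -0.1  0.7]
```

View pics/a6.png

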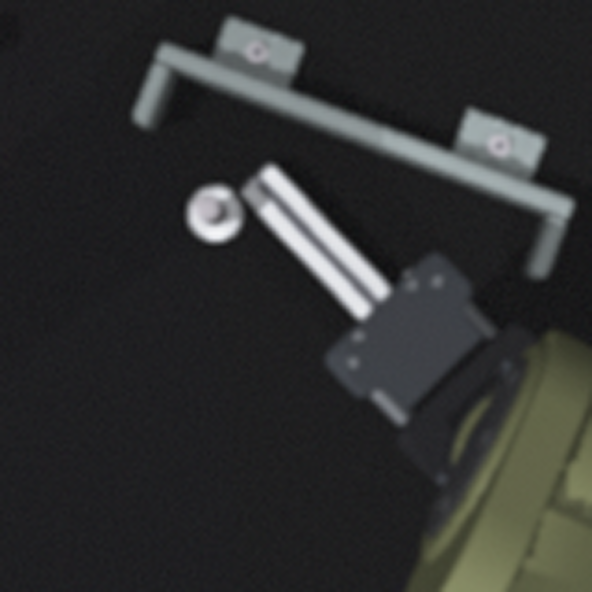

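View pics/a6s.png

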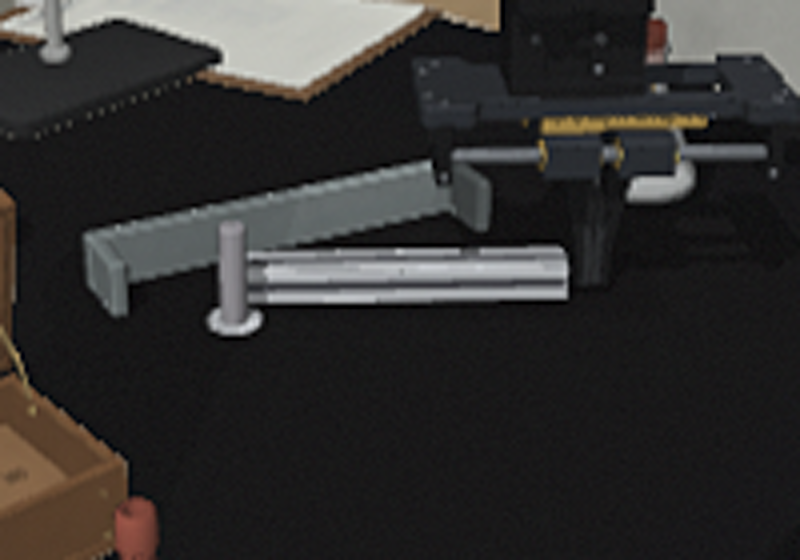

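```bash
python3 - <<'E'
from m import *
C,u,n=fromcrop([(241,190),(270,163),(391,293),(361,321)])
Q=ray(c,255.5/3.7+189.6,176.5/3.7+164.6,.02)[:2]
print("L end",bay(Q),"corners",bay(Q+.011*n),bay(Q-.011*n)); C=Q-.09*u; t=env.get_obs()["tool_pos"][:2];print("C",C,bay(C),"tcp",(t-C)@u,(t-C)@n)
E
```

```text
len 0.0936888889037798 0.09378857724814205 wid 0.020952726876488102 ang 42.06301549115244
theta 26.13698450884756 C [ 0.56141633 -0.24036671] bay [-0.05750698  0.00299094] L [-0.01786029  0.08378785] R [-0.09715367 -0.07780597]
tcp rel u,n -0.14081773491679564 0.0030878969100608775
post rel u,n 0.04920024783362942 -0.02914714243437089
L end [-0.03686662  0.04507047] corners [-0.02699145  0.04022476] [-0.0467418   0.04991617]
C [ 0.52939082 -0.26925691] [-0.07651331 -0.03572644] tcp -0.09768681485683428 0.0030949768632518087
```

Call:
drive_tool(commands=[[0,-0.2,0,0,0,0,0],[0,-0.4,0,0,0,0,0],[0,-0.4,0,0,0,0,0],[0,-0.4,0,0,0,0,0],[0,-0.4,0,0,0,0,0],[0,-0.4,0,0,0,0,0],[0,-0.4,0,0,0,0,0],[0,-0.4,0,0,0,0,0],[0,-0.4,0,0,0,0,0],[0,-0.4,0,0,0,0,0],[0,-0.4,0,0,0,0,0],[0,-0.4,0,0,0,0,0],[0,0,0,0,0,0,0]])

```text
time_s: 12.1
tool_pos: [0.4934, -0.3051, 0.0784]
tool_rot: [-180.0, -0.0, -47.0]
force: [0.2, -0.4, -0.1]
grip_width: 0.0003
```

```bash
python3 t.py a7
```

```text
12.2 [ 0.4928 -0.3058  0.0784] [-180.   -0.  -47.] [-0.7  0.  -0.6]
```

View pics/a7.png

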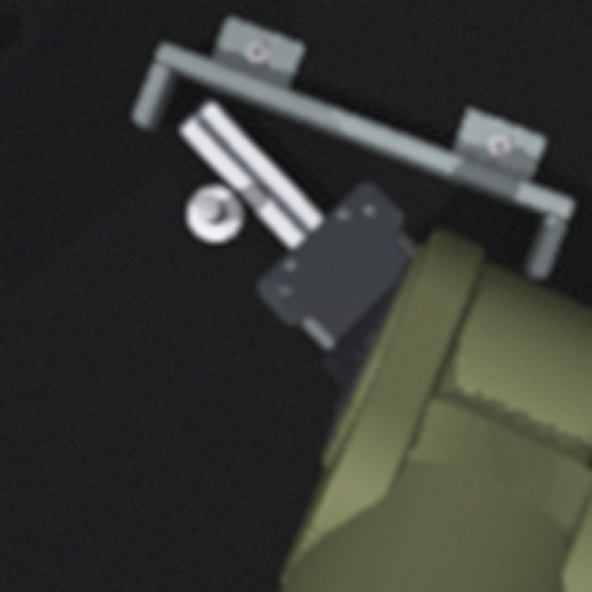

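View pics/a7s.png

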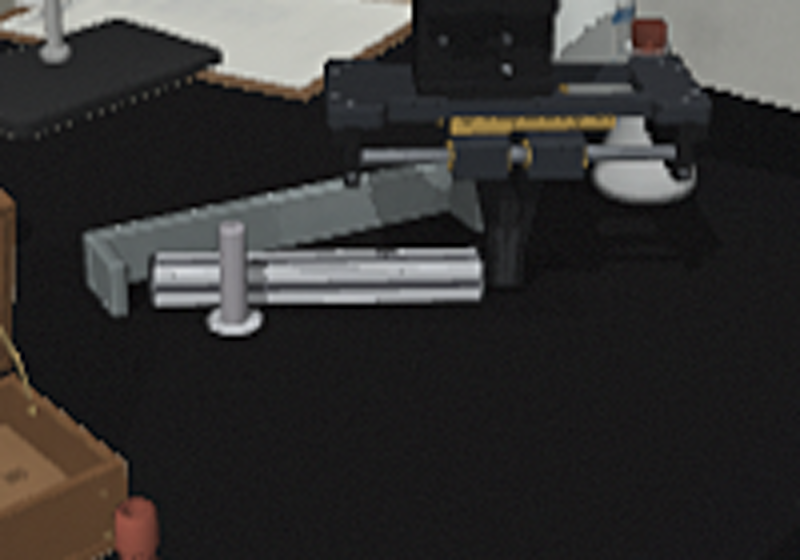

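```bash
cat > le.py <<'E'
from m import *
def le(pts):
    C,u,n=fromcrop(pts)
    x,y=(np.array(pts[0])+pts[1])/2
    Q=ray(c,x/3.7+189.6,y/3.7+164.6,.02)[:2]
    print("L end",bay(Q),"corners",bay(Q+.011*n),bay(Q-.011*n)); C=Q-.09*u; t=env.get_obs()["tool_pos"][:2];print("C",C,bay(C),"R",bay(Q-.18*u),"tcp",(t-C)@u,(t-C)@n);P=O-.062*fx+.060*fy;print("post rel u,n",(P-C)@u,(P-C)@n)
E
python3 -c "
from le import *
le([(181,128),(210,102),(325,220),(295,249)])"
```

```text
len 0.08830346439621196 0.08763489334595988 wid 0.020660968307502955 ang 43.117500744325135
theta 25.08249925567487 C [ 0.59726287 -0.20742223] bay [-0.03645849  0.04689168] L [0.00169457 0.12840453] R [-0.07461154 -0.03462117]
tcp rel u,n -0.1437869150450679 0.0004676693909346083
post rel u,n 0.001044553790585028 -0.028689821472498284
L end [-0.01781898  0.08673031] corners [-0.0078563   0.08206716] [-0.02778166  0.09139346]
C [ 0.56366836 -0.23886945] [-0.05597203  0.00521746] R [-0.09412508 -0.07629539] tcp -0.09777040828114857 0.00047440213980230674
post rel u,n 0.04706106055450436 -0.02868308872363059
```

The left end is now behind the post: its front corner is 8 mm from the fence, and there is about 11 mm of clearance to the post. Next I retreat, half-open the fingers and come down on the outer face of the right half.

Call:
drive_tool(commands=[[0,1,0,0,0,0,0],[0,1,0,0,0,0,0],[0,0,-2,0,0,0,0],[0,0,-3,0,0,0,0.6],[0,0,-2,0,0,0,0.6],[-1,0,0,0,0,0,0.6],[-1,-1,0,0,0,0,0.6],[-0.8,-2,0,0,0,0,0.6],[-0.8,-2,0,0,0,0,0.6],[0,-2,0,0,0,0,0.6],[0,-1.8,0,0,0,0,0.6],[0,0,0,0,0,0,0.6],[0,0,0,0,0,0,0.6]])

```text
time_s: 13.33
tool_pos: [0.517, -0.2319, 0.147]
tool_rot: [179.9, 0.1, -46.9]
force: [-0.7, -0.9, 0.6]
grip_width: 0.0509
```

```bash
python3 t.py a8; python3 -c "
from h import *
print(env.get_obs()['grip_width']);u=np.array([np.cos(np.radians(43.1)),np.sin(np.radians(43.1))]);n=np.array([u[1],-u[0]]);d=env.get_obs()['tool_pos'][:2]-np.array([.5637,-.2389]);print(d@u,d@n)"
```

```text
13.4333 [ 0.5161 -0.2341  0.1473] [ 1.799e+02  1.000e-01 -4.710e+01] [-0.4  0.4  0.3]
0.051746574253583914
-0.03142239169111034 -0.03604372423457797
```

View pics/a8.png

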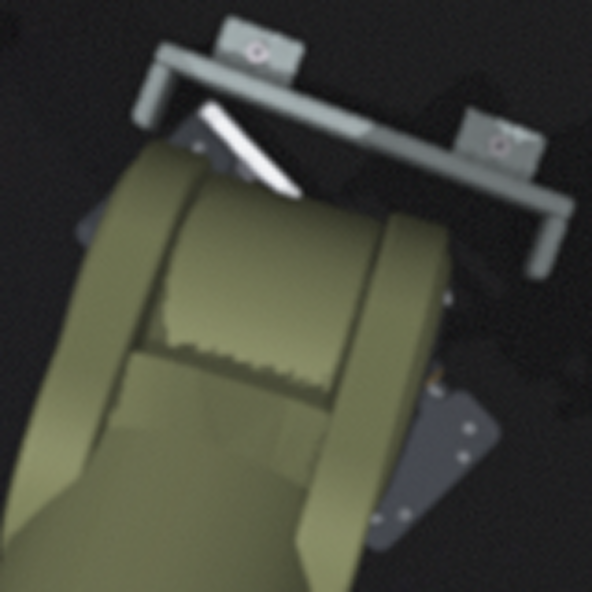

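View pics/a8s.png

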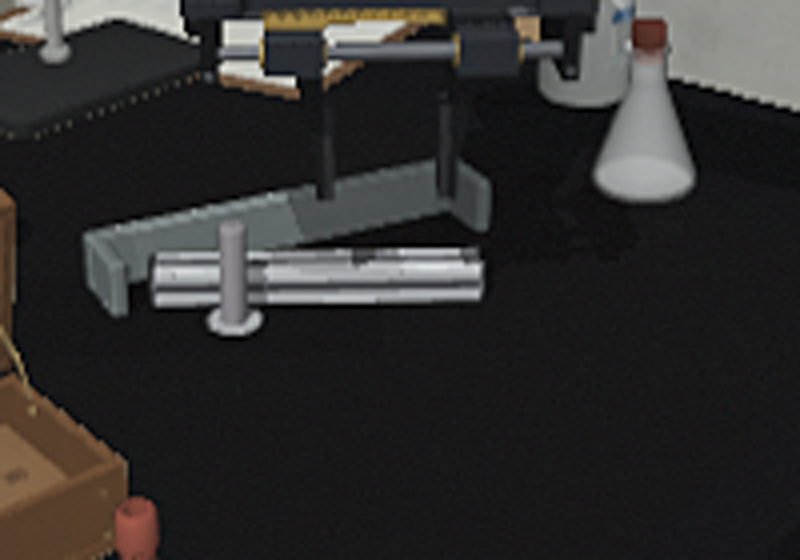

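Call:
drive_tool(commands=[[0,0,2,0,0,0,0.6],[0,0,2,0,0,0,0.6],[0,0,2,0,0,0,0.6],[0,0,0.7,0,0,0,0.6],[0,0,0.2,0,0,0,0.6],[0,0,0,0,0,0,0.6],[0.3,0,0,0,0,0,0.6],[0.3,0,0,0,0,0,0.6],[0.3,0,0,0,0,0,0.6],[0.3,0,0,0,0,0,0.6],[0.2,0,0,0,0,0,0.6],[0.2,0,0,0,0,0,0.6],[0,0,0,0,0,0,0.6]])

```text
time_s: 14.52
tool_pos: [0.5288, -0.2453, 0.0793]
tool_rot: [-180.0, -0.0, -47.0]
force: [0.0, -0.4, -0.6]
grip_width: 0.0522
```

Call:
drive_tool(commands=[[0.26,0.07,0,0,0,-1.25,0.6],[0.26,0.07,0,0,0,-1.25,0.6],[0.26,0.07,0,0,0,-1.25,0.6],[0.26,0.07,0,0,0,-1.25,0.6],[0.26,0.07,0,0,0,-1.25,0.6],[0.26,0.07,0,0,0,-1.25,0.6],[0.26,0.07,0,0,0,-1.25,0.6],[0.26,0.07,0,0,0,-1.25,0.6],[0.26,0.07,0,0,0,-1.25,0.6],[0.26,0.07,0,0,0,-1.25,0.6],[0,0,0,0,0,0,0.6]])

```text
time_s: 15.43
tool_pos: [0.5437, -0.2682, 0.0793]
tool_rot: [180.0, -0.0, -34.5]
force: [-0.9, 0.0, 0.7]
grip_width: 0.0521
```

```bash
python3 t.py a9
```

```text
15.5333 [ 0.5437 -0.2678  0.0794] [-180.    -0.   -34.5] [-0.5  0.9 -0.2]
```

View pics/a9.png

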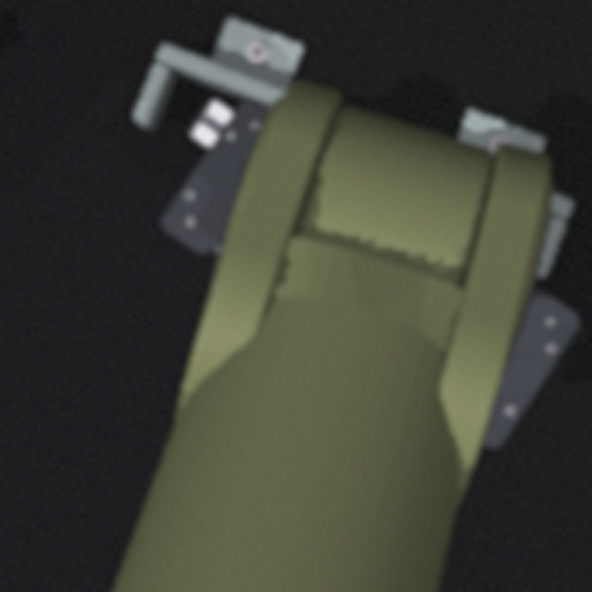

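View pics/a9s.png

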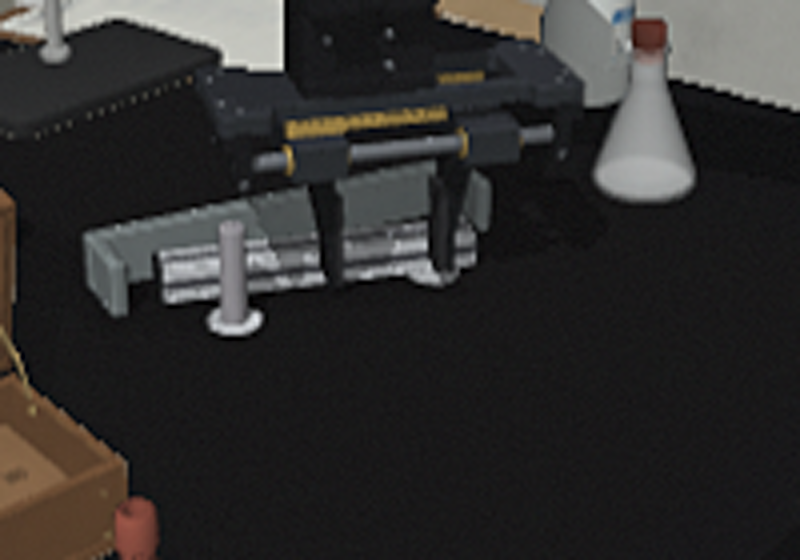

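The swing is half done: the rail follows, the force is below 1 N, and the left end is clear of both the post and the cheek. I'll continue.

Call:
drive_tool(commands=[[0.26,0.07,0,0,0,-1.25,0.6],[0.26,0.07,0,0,0,-1.25,0.6],[0.26,0.07,0,0,0,-1.25,0.6],[0.26,0.07,0,0,0,-1.25,0.6],[0.26,0.07,0,0,0,-1.25,0.6],[0.26,0.07,0,0,0,-1.25,0.6],[0.26,0.07,0,0,0,-1.25,0.6],[0.26,0.07,0,0,0,-1.25,0.6],[0.26,0.07,0,0,0,-1.25,0.6],[0.26,0.07,0,0,0,-1.25,0.6],[0,0,0,0,0,0,0.6]])

```text
time_s: 16.45
tool_pos: [0.5632, -0.2867, 0.0792]
tool_rot: [180.0, -0.0, -22.0]
force: [-0.1, -1.2, 0.1]
grip_width: 0.0519
```

```bash
python3 t.py b1; python3 -c "
from h import *
print(bay(env.get_obs()['tool_pos']))"
```

```text
16.55 [ 0.563  -0.2865  0.0792] [180.  -0. -22.] [ 0.1 -0.6 -1.4]
[-0.03890641 -0.03921533]
```

View pics/b1s.png

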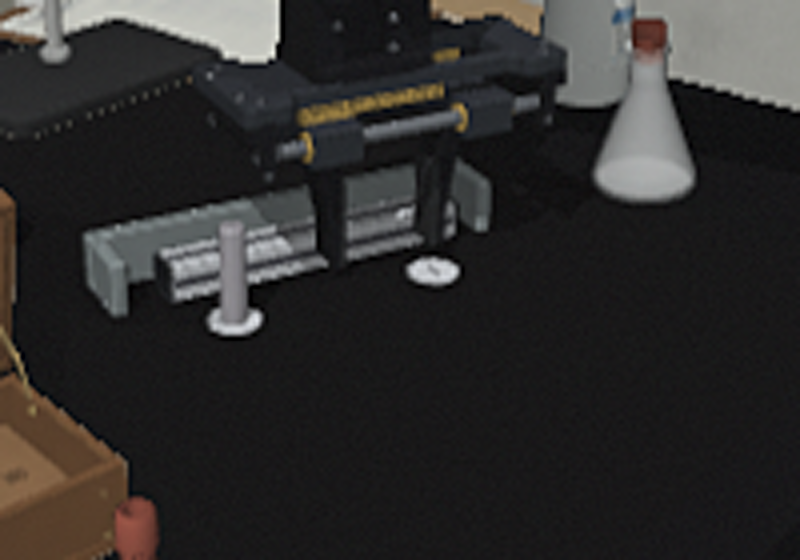

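View pics/b1.png

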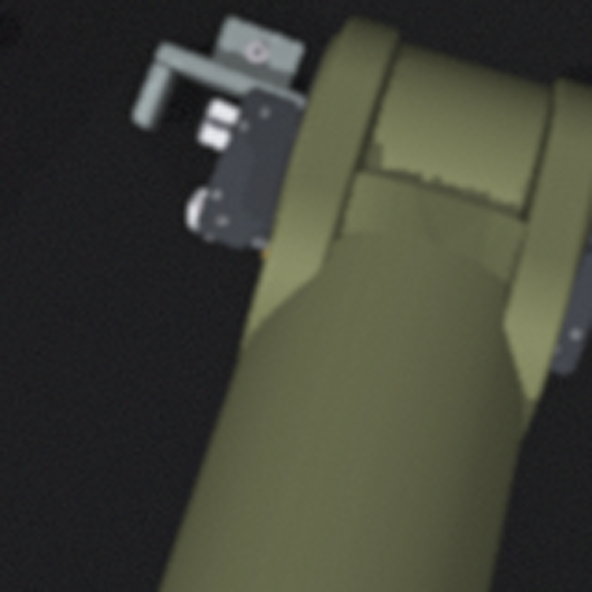

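Call:
drive_tool(commands=[[0.2,0,0,0,0,0,0.6],[0.2,0,0,0,0,0,0.6],[0.1,0,0,0,0,0,0.6],[0.1,0,0,0,0,0,0.6],[0,0,0,0,0,0,0.6]])

```text
time_s: 16.97
tool_pos: [0.5684, -0.2885, 0.0792]
tool_rot: [180.0, -0.0, -22.0]
force: [-0.7, 1.4, -0.0]
grip_width: 0.0524
```

Call:
drive_tool(commands=[[0.1,0,0,0,0,0,0.6],[0,0,0,0,0,0,0.6]])

```text
time_s: 17.13
tool_pos: [0.5693, -0.2888, 0.0792]
tool_rot: [180.0, -0.0, -22.0]
force: [-1.8, -0.3, -0.3]
grip_width: 0.0521
```

Call:
drive_tool(commands=[[0.1,0,0,0,0,0,0.6],[0,0,0,0,0,0,0.6]])

```text
time_s: 17.3
tool_pos: [0.5702, -0.2893, 0.0792]
tool_rot: [180.0, -0.0, -22.0]
force: [-0.5, 0.1, -0.5]
grip_width: 0.0523
```

```bash
python3 t.py b2; python3 -c "
from h import *
print(bay(env.get_obs()['tool_pos']))
im=env.read_camera('scene')['img'][205:260,205:330];cv2.imwrite('pics/b2z.png',cv2.resize(im,None,fx=6,fy=6,interpolation=cv2.INTER_CUBIC))"
```

```text
17.4 [ 0.5702 -0.2892  0.0792] [180.  -0. -22.] [-1.1  0.9 -0.3]
[-0.03117442 -0.03910836]
```

View pics/b2z.png

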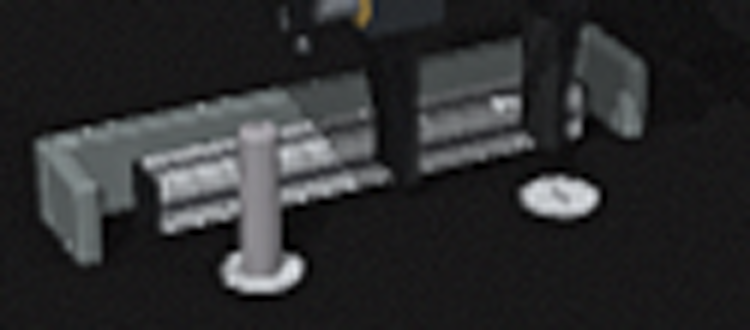

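Nearly flush. I'll take 1 mm steps until the force shows contact with the fence.

Call:
drive_tool(commands=[[0.1,0,0,0,0,0,0.6],[0,0,0,0,0,0,0.6]])

```text
time_s: 17.62
tool_pos: [0.5706, -0.2894, 0.0792]
tool_rot: [180.0, 0.1, -22.0]
force: [-3.0, 2.2, 1.9]
grip_width: 0.052
```

Call:
drive_tool(commands=[[0.1,0,0,0,0,0,0.6],[0,0,0,0,0,0,0.6]])

```text
time_s: 17.78
tool_pos: [0.5707, -0.2894, 0.0791]
tool_rot: [180.0, 0.2, -22.0]
force: [-5.9, 2.6, 4.4]
grip_width: 0.0521
```

Call:
drive_tool(commands=[[0.07,0,0,0,0,0,0.6],[0,0,0,0,0,0,0.6]])

```text
time_s: 17.95
tool_pos: [0.5708, -0.2895, 0.0791]
tool_rot: [180.0, 0.3, -22.0]
force: [-7.7, 2.5, 5.3]
grip_width: 0.0522
```

The force has risen to 8 N and the tool has stopped advancing, so the rail is against the fence. I'll back straight off, lift and look.

Call:
drive_tool(commands=[[-0.2,0,0,0,0,0,0.6],[-0.3,0,0,0,0,0,0.6],[-0.5,0,0,0,0,0,0.6],[-1,0,0,0,0,0,0.6],[0,0,0,0,0,0,0.6],[0,0,-2,0,0,0,0.6],[0,0,-3,0,0,0,0.6],[0,0,-3,0,0,0,0.6],[-3,0,-3,0,0,0,0.6],[-3,0,-3,0,0,0,0.6],[-3,0,-2,0,0,0,0.6],[-3,0,0,0,0,0,0.6],[-1,3,0,0,0,0,0.6],[0,3,0,0,0,0,0.6],[0,3,0,0,0,0,0.6],[0,3,0,0,0,0,0.6],[0,3,0,0,0,0,0.6],[0,3,0,0,0,0,0.6],[0,0,0,0,0,0,0.6],[0,0,0,0,0,0,0.6]])

```text
time_s: 19.62
tool_pos: [0.366, -0.4032, 0.2382]
tool_rot: [180.0, -0.0, -22.3]
force: [0.5, 0.8, -0.1]
grip_width: 0.0521
```

```bash
python3 t.py b3; python3 -c "
from h import *
im=env.read_camera('scene')['img'][205:260,205:330];cv2.imwrite('pics/b3z.png',cv2.resize(im,None,fx=6,fy=6,interpolation=cv2.INTER_CUBIC))
cv2.imwrite('pics/b3w.png',env.read_camera('top')['img'])"
```

```text
19.7167 [ 0.3678 -0.4006  0.2383] [-180.   -0.  -22.] [ 0.4  0.6 -0.3]
```

View pics/b3.png

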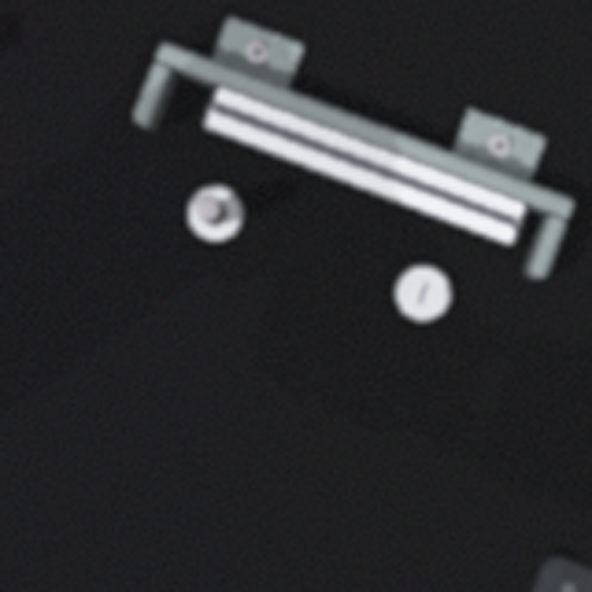

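View pics/b3z.png

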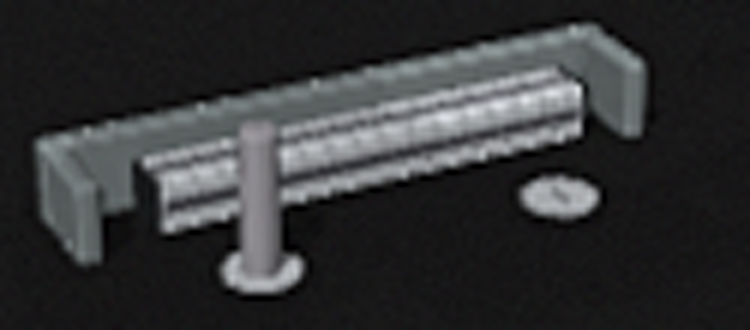

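View pics/b3w.png

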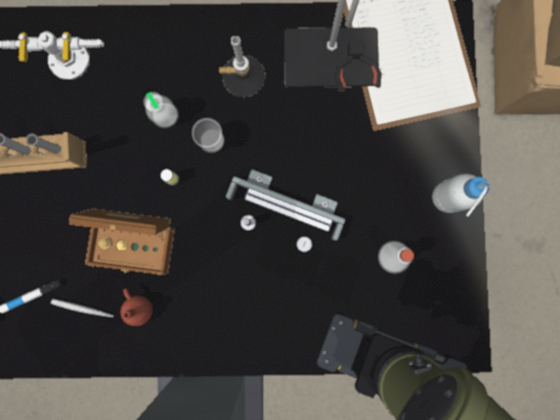

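```bash
python3 - <<'E'
from h import *
for cam in ("top",):
    c=env.read_camera(cam);g=cv2.cvtColor(c["img"],cv2.COLOR_BGR2GRAY).astype(float)
    def col_edge(us,v0f,sgn):
        P=[]
        for u in us:
            v0=v0f(u);seg=np.array([cv2.getRectSubPix(g.astype(np.float32),(1,1),(float(u),float(v)))[0,0] for v in np.arange(v0-5,v0+5,.1)])
            d=np.gradient(seg)*sgn;k=d.argmax();P.append((u,v0-5+.1*k))
        return P
    cr=lambda x,y:(x/3.7+189.6,y/3.7+164.6)
    def line(p,q):
        (a,b),(e,f)=cr(*p),cr(*q);return lambda u:b+(f-b)*(u-a)/(e-a)
    for nm,p,q,s,z in [("rail outer",(204,128),(511,246),-1,.02),("fence back",(164,43),(574,200),1,.032)]:
        a,b=cr(*p)[0]+5,cr(*q)[0]-5
        E=col_edge(np.arange(a,b,2),line(p,q),s)
        W=np.array([bay(ray(c,u,v,z)) for u,v in E])
        k=np.polyfit(W[:,1],W[:,0],1);r=W[:,0]-np.polyval(k,W[:,1]);ok=abs(r)<.0015;k=np.polyfit(W[ok,1],W[ok,0],1)
        print(nm,"slope deg",np.degrees(k[0]),"x at 0",k[1],"rms",r[ok].std(),ok.sum(),len(ok))
    for p in [(204,128),(218,86),(525,203),(511,246)]: print(bay(ray(c,*cr(*p),.02)))
o=env.get_obs();print(o["time_s"],o["joint_velocities"].round(2))
E
```

```text
rail outer slope deg 0.20800833883410846 x at 0 -0.022176450393493228 rms 0.0006485619560694396 37 37
fence back slope deg -0.013390724663935137 x at 0 0.010749728662850252 rms 0.0008179381256249734 45 51
[-0.02265442  0.07997235]
[0.00092367 0.08126339]
[ 0.00128285 -0.09287759]
[-0.02263351 -0.09397119]
19.8667 [-0.01 -0.06  0.27 -0.04  0.11  0.05  0.08]
```

The rail's outer edge is at bay x = -22.2 mm, where flush would be -22. Its slope relative to the fence is about 0.2°, which is at the measurement noise level. There's plenty of time, so I'll give one more gentle seating push with shut fingers, right of centre, to take up any sub-millimetre gap.

Call:
drive_tool(commands=[[0,-2.4,0,0,0,0,0],[0,-2.4,0,0,0,0,0],[1,-2.4,0,0,0,0,0],[2,-2.4,0,0,0,0,0],[2,-2.4,0,0,0,0,0],[2,-2.4,0,0,0,0,0],[2,-2.4,0,0,0,0,0],[2,0,0,0,0,0,0],[1.2,0,0,0,0,0,0],[0,0,3,0,0,0,0],[0,0,3,0,0,0,0],[0,0,3,0,0,0,0],[0,0,3,0,0,0,0],[0,0,2,0,0,0,0],[0,0,1.3,0,0,0,0],[0,0,0.5,0,0,0,0],[0,0,0,0,0,0,0],[0,0,0,0,0,0,0]])

```text
time_s: 21.37
tool_pos: [0.5441, -0.2913, 0.0814]
tool_rot: [180.0, -0.1, -22.0]
force: [0.2, 0.3, 0.5]
grip_width: 0.0005
```

```bash
python3 t.py b4; python3 -c "
from h import *
print(bay(env.get_obs()['tool_pos']))"
```

```text
21.4667 [ 0.5444 -0.2917  0.0821] [180.   -0.2 -22. ] [-0.1  0.3  0.4]
[-0.05426004 -0.05095945]
```

View pics/b4s.png

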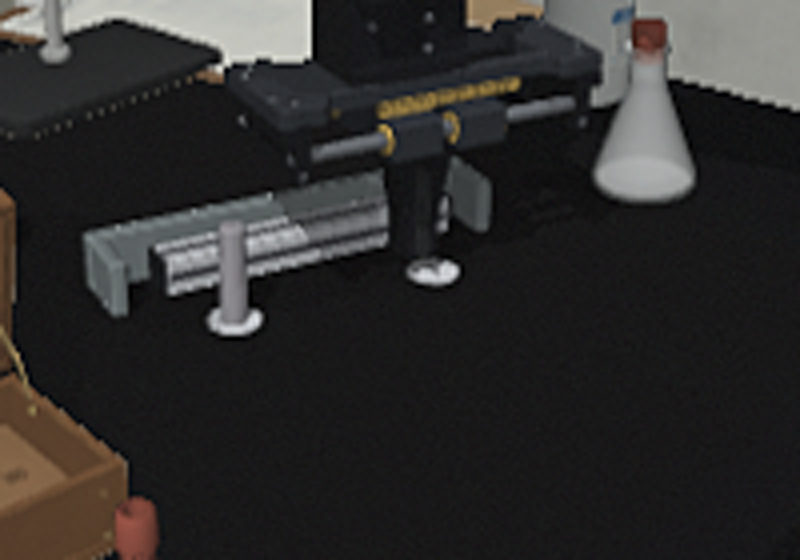

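Contact is expected near TCP bay x ≈ -31 mm, which is 23 mm away. I'll approach 20 mm and then step.

Call:
drive_tool(commands=[[0.4,0,0.2,0,0,0,0],[0.4,0,0,0,0,0,0],[0.4,0,0,0,0,0,0],[0.4,0,0,0,0,0,0],[0.2,0,0,0,0,0,0],[0.2,0,0,0,0,0,0],[0.1,0,0,0,0,0,0],[0.1,0,0,0,0,0,0],[0,0,0,0,0,0,0]])

```text
time_s: 22.22
tool_pos: [0.5636, -0.2995, 0.0781]
tool_rot: [180.0, 0.0, -22.0]
force: [0.1, -0.3, 1.1]
grip_width: 0.0005
```

Call:
drive_tool(commands=[[0.1,0,0,0,0,0,0],[0,0,0,0,0,0,0]])

```text
time_s: 22.38
tool_pos: [0.5645, -0.2999, 0.0782]
tool_rot: [180.0, -0.0, -22.0]
force: [-0.3, 0.2, 0.9]
grip_width: 0.0001
```

Call:
drive_tool(commands=[[0.1,0,0,0,0,0,0],[0,0,0,0,0,0,0]])

```text
time_s: 22.55
tool_pos: [0.5655, -0.3003, 0.0782]
tool_rot: [180.0, -0.0, -22.0]
force: [0.4, 0.2, -0.2]
grip_width: 0.0008
```

Call:
drive_tool(commands=[[0.1,0,0,0,0,0,0],[0,0,0,0,0,0,0]])

```text
time_s: 22.72
tool_pos: [0.566, -0.3005, 0.0781]
tool_rot: [180.0, 0.1, -22.0]
force: [-1.9, -0.8, 1.2]
grip_width: 0.0003
```

Call:
drive_tool(commands=[[0.1,0,0,0,0,0,0],[0,0,0,0,0,0,0]])

```text
time_s: 22.88
tool_pos: [0.5662, -0.3006, 0.0779]
tool_rot: [180.0, 0.2, -22.0]
force: [-4.7, 2.2, 4.5]
grip_width: 0.0006
```

Call:
drive_tool(commands=[[0.1,0,0,0,0,0,0],[0,0,0,0,0,0,0]])

```text
time_s: 23.05
tool_pos: [0.5663, -0.3006, 0.0778]
tool_rot: [180.0, 0.3, -22.0]
force: [-7.4, 3.5, 5.3]
grip_width: 0.0005
```

The rail is firm at the same depth, so it is seated. Retreating.

Call:
drive_tool(commands=[[-0.2,0,0,0,0,0,0],[-0.3,0,0,0,0,0,0],[-0.5,0,0,0,0,0,0],[-1,0,0,0,0,0,0],[0,0,0,0,0,0,0],[0,0,-2,0,0,0,0],[0,0,-3,0,0,0,0],[0,0,-3,0,0,0,0],[-3,0,-3,0,0,0,0],[-3,0,-3,0,0,0,0],[-3,0,-2,0,0,0,0],[-3,0,0,0,0,0,0],[-1,3,0,0,0,0,0],[0,3,0,0,0,0,0],[0,3,0,0,0,0,0],[0,3,0,0,0,0,0],[0,3,0,0,0,0,0],[0,0,0,0,0,0,0],[0,0,0,0,0,0,0],[0,0,0,0,0,0,0]])

```text
time_s: 24.72
tool_pos: [0.3745, -0.3841, 0.2372]
tool_rot: [-180.0, -0.0, -22.0]
force: [0.1, 0.4, 0.5]
grip_width: 0.0005
```

```bash
python3 t.py b5; python3 - <<'E'
from h import *
c=env.read_camera("top");g=cv2.cvtColor(c["img"],cv2.COLOR_BGR2GRAY).astype(np.float32)
def edge(p,q,z):
    cr=lambda x,y:(x/3.7+189.6,y/3.7+164.6)
    (a,b),(e,f)=cr(*p),cr(*q);W=[]
    for u in np.arange(a+5,e-5,1.):
        v0=b+(f-b)*(u-a)/(e-a);vs=np.arange(v0-4,v0+4,.1)
        s=np.array([cv2.getRectSubPix(g,(1,1),(float(u),float(v)))[0,0] for v in vs])
        W.append(bay(ray(c,u,vs[(-np.gradient(s)).argmax()],z)))
    W=np.array(W);k=np.polyfit(W[:,1],W[:,0],1);print("slope",np.degrees(k[0]),"x0",k[1],"std",(W[:,0]-np.polyval(k,W[:,1])).std())
edge((204,128),(511,246),.02)
b=cv2.imread("pics/top0.png")
d=cv2.absdiff(b,c["img"]).max(2)
for n,(u,v) in dict(vial=(170,177),beaker=(207,135),flask=(395,257)).items(): print(n,(d[v-18:v+18,u-18:u+18]>40).sum())
im=env.read_camera('scene')['img'][205:260,205:330];cv2.imwrite('pics/b5z.png',cv2.resize(im,None,fx=6,fy=6,interpolation=cv2.INTER_CUBIC))
E
```

```text
24.8167 [ 0.3749 -0.3833  0.2372] [-180.    -0.   -21.9] [ 0.6  0.8 -0.3]
slope 0.22948899789836089 x0 -0.02211797396608838 std 0.0006716309198864035
vial 0
beaker 0
flask 0
```

View pics/b5.png

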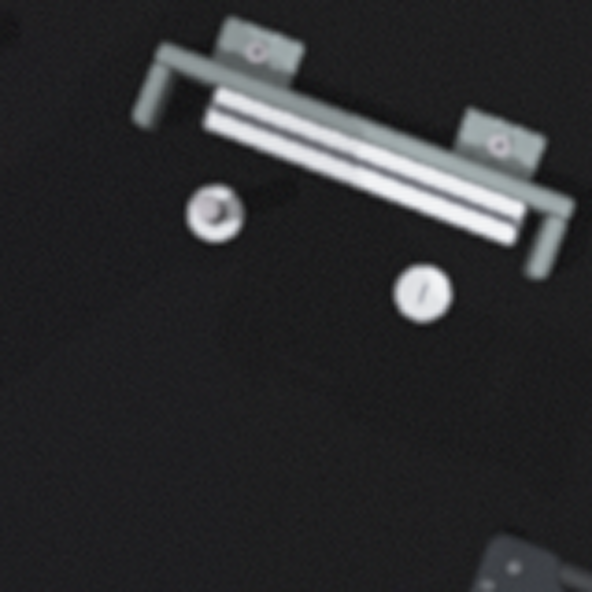

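View pics/b5z.png

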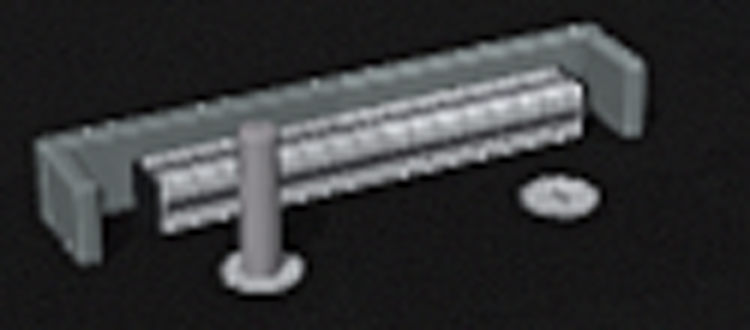

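```bash
python3 -c "
from cell import env
print(env.sign_off(), env.get_obs()['time_s'])"
```

```text
the job is handed in; nothing more can be done
the job is handed in; nothing more can be done
```

The rail lies against the bay's back fence, between the two end cheeks and behind the post. I handed the job in at about 25 s, with the arm clear of everything. The hand-in gave no verdict.

**What I did:** I only pushed the rail; it was never pinched or lifted.
1. I turned it about 41° with both fingers on its outer face.
2. I pushed it up beside the post.
3. I pushed it lengthwise so its left end went in behind the post.
4. I swung the right end home and pressed it against the fence with about 8 N. A second light push with shut fingers produced no further movement.

**Last checks:**
- **Depth:** the rail's outer edge measures 22.1 mm in front of the fence's inner face, where flush would be 22 mm.
- **Ends:** the rail spans about y = +80 to -94 mm, so both ends are clear of the cheeks at ±106 mm. The measured length is a few millimetres short because the black end caps barely show against the bench.
- **Other items:** the top picture shows no change around the vial, the beaker or the flask.
- **One disagreement:** the fitted rail edge still shows a slope of about 0.2° (0.7 mm over its length) against the fence. It was the same before and after the second push, so I take it as measurement error, though I could not rule out a gap of that size.

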